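# Lock the grinding cup up into the bench mill

### The job

Mount the grinding cup in the bench mill: bring it up from below into the mill's head with its handle at the red mark, push it gently up against the spring seal, and swing the handle round to the green mark at the front until the lugs stop and drop into their pockets. Leave the cup hanging locked in the head, and do not disturb the other things on the table.

Things in the scene. Friction and masses are not known exactly. Their poses are not given: they have to be found in the camera images.
- cup: Closed steel grinding cup with a black handle, 0.18 to 0.26 kg, standing loose on the table. Origin: centre of its underside, z up; the handle points along the cup's -x. Body 60 mm in diameter up to 34 mm height, above it a neck 52 mm in diameter with three lugs. A bar 14 mm wide joins body and handle, 18 to 30 mm above the underside.
- cup_top (a point): Centre of the cup's flat closed top, 60 mm above its underside.
- cup_lug (a point): Middle of the lug opposite the handle, on the cup's +x side, 28.5 mm from its axis. Three equal lugs stand out from the neck, at 0, +120 and -120 degrees from the cup's +x: each 12 mm wide, 5 mm thick (50 to 55 mm above the cup's underside), reaching 35 mm from the axis.
- grip (a point): Grasp point in the middle of the handle, an upright black paddle, 102 mm from the cup's axis along its -x, 55 mm above its underside. The paddle is 14 mm thick (cup y: pinch across it), reaches from 78 to 126 mm from the axis and from 28 to 72 mm above the underside.
- mill: Bench mill, fixed: white base 185 x 140 mm, 21 mm high with its pad, reaching 60 mm in front of the mount's axis; column 233 mm tall, its front 83 mm behind the axis; round white head 94 mm in diameter, open below. Origin on the table under the axis, z up, front along -x. The head slides on the column and was left up to 14 mm above or below its middle setting; this is not measured.
- mount (a point): On the mount's axis, fixed to the stand, axes as the mill's, 120 mm above the table: where the cup's origin is when locked if the head is in its middle setting; the true locked height is up to 14 mm higher or lower. Bring the cup in sideways with its origin at least 40 mm below this point. More than 120 N between cup and mill damages it: 18 N or more sideways at the handle against a stop makes that much.
- mouth (a point): On the axis, at the underside of the head in its middle setting, 165 mm above the table (head's top 213 mm). In the mouth is a bayonet ring, bore 57 mm, with three slots about 17 mm wide for the lugs. Lugs above the ring turn over a raised threshold into pockets 3 mm lower. To cross it the cup must be held 3 to 7.5 mm above its locked height.
- red_mark (a point): Red mark on the front left of the head's rim (middle setting): the cup's handle points at it, within 3 degrees, for the lugs to pass up through the slots. The cup is then turned -50 degrees (clockwise from above) against the mill.
- green_mark (a point): Green mark at the front of the head's rim (middle setting, mill's -x): the handle points at it when locked. It is reached by turning the raised cup 50 degrees counter-clockwise seen from above; a solid stop ends the turn about 3 degrees further on.
- seal (a point): Face of the spring seal inside the head (middle setting, unloaded), on the axis 176 mm above the table. It presses down on the cup's top: first touch 4 mm below the locked height with about 1.6 N, 0.45 N more per mm: some 3.4 N at the locked height, 4.8 N at the threshold, 6.8 N at 7.5 mm above locked, where it is hard against its end.
- dish_55_21: Petri dish, 55 mm in diameter, 14 mm high, loose, to the right of the mill; bystander. Origin: centre of underside.
- dish_55_22: Petri dish, 55 mm in diameter, 14 mm high, loose, to the right of the mill; bystander. Origin: centre of underside.
- dish_90_06: Petri dish with blue content, 90 mm in diameter, 17 mm high, loose, front right; bystander. Origin: centre of underside.
- dish_90_01: Petri dish with grey content, 90 mm in diameter, 17 mm high, loose, front left; bystander. Origin: centre of underside.
- dish_55_01: Petri dish, 55 mm in diameter, 14 mm high, loose, left at the back; bystander. Origin: centre of underside.
- dish_55_02: Petri dish, 55 mm in diameter, 14 mm high, loose, left at the back; bystander. Origin: centre of underside.
Not all that is in view belongs to the job. What is shaped like the cup but purple or yellow is not meant.

How it is judged (in metres and radians):
At the end, for the whole second after the job is handed in: The cup hangs locked in the mill's head: on the mount's axis within 5 mm, its underside within 17 mm of the middle locked height, handle within 0.10 rad of the mill's front, upright within 0.08 rad, at rest (horizontal distance between cup and mount below 0.005 m and z of cup in the frame of mount between -0.017 and 0.017 m and angle between the x axis of cup and the x axis of mill, either way round below 0.1 rad and angle between cup's own z axis and vertical below 0.08 rad and linear speed of cup below 0.01 m/s); the robot touches nothing.
It fails at once if more than 120 N between the cup and the mill (contact force between cup and mill above 120 N).
It fails at once if a petri dish pushed more than 25 mm (distance of any of dish_55_21, dish_55_22, dish_90_06, dish_90_01, dish_55_01, dish_55_02 from where it was at the start of the episode above 0.025 m).
It also fails if it takes over 58 s, if anything falls off the work surface, if the arm or the gripper's body presses on something with over 40 N, if the wrist force passes 120 N, or if a joint passes its speed limit or range.

### The arm

A 6-joint arm with a two-finger parallel gripper is mounted at the origin on a cart in front of the work surface, level with it; the furniture and walls round the work are solid. World frame = base frame: x ahead of the robot, y to its left, z up, the work surface at z = 0. Lengths are in m, angles in degrees, forces in N, time in s.
With the tool pointing down it reaches from about 0.3 to 0.75 m from the base axis. Payload 8.5 kg.
Tool frame: the origin (TCP) lies at the very end of the fingers, on their centre line; the grasp point (between the pads) lies 19 mm behind it (grip_depth is the distance from the TCP to the grasp point, in m); z points along the fingers, y is the direction in which the jaws open and shut (so a half turn about z gives the same grasp; the last joint's range is limited). The gripper opens to 85 mm and grips with 20 to 120 N. Pads are 22 mm wide; open, the fingers measure 114 mm over their backs; the gripper's body (76 mm by 85 mm) begins 54 mm behind the grasp point. The pads swing forward as they close: fully open they stand 13 mm farther back than shut.
Start: joints at [61.289, 21.807, 74.336, -0, 83.858, -12.336], TCP at [0.155, 0.528, 0.231] pointing down, gripper open.
Joint ranges: [-178.18, 178.18], [-50.72, 133.34], [12.68, 142.11], [-81.47, 261.47], [9.98, 163.14], [-165.26, 165.26]. Speed limits (degrees/s): [136.94, 136.94, 180, 180, 180, 180].

### API

Orientations are given as a 3x3 rotation matrix whose columns are the frame's x, y, z axes.
In Python, from rig import observe, get_image, close_job, silhouettes, grip_depth gives the robot as it stands. The module is installed in compiled form; this text tells all that it offers.
- The arm moves only by the shell command python3 -m crank 'ROWS' [FORCE]. ROWS is a JSON object of lists of equal length, an entry for each row: "slide": the shift along the tool's x, y, z in m, a list of three; "roll": the turn about the tool's z in rad; "grip": the finger opening in m, from 0 to 0.0854. A call has exactly 8 rows; each row is the pose to reach, as a shift and turn from the pose commanded when the call began, along the tool's axes at that moment; what a row does not reach only later rows make up. A row lasts 1/10 s, in which the tool goes at most 50 mm and 8.59 degrees, less where a joint would pass 70% of its speed; a pose out of reach is approached as far as the arm can. A call with a gripper value outside its range is refused whole. The fingers move at their own pace and stop on an object; FORCE is the grip in N (left out, the last holds). Time passes only in rows, so rows that repeat a pose let the fingers close, or fill a call up. It gives the time, the measured TCP pose, the force and the opening at its end, in the units of the state.
- observe(): the state, without advancing time (a new reading comes with each control period).
- get_image(name): name is "scene" or "side" or "wrist"; returns a dict with "frame" (400x640x3 uint8, red, green, blue), "fx", "fy", "cx", "cy" (pixels), "xyz" and "rotation" of the camera in the world. Camera axes: x right, y down, z forward; pixel columns grow to the right and rows downward; lengths in m; the calibration is good to about 2 mm. A picture is of the moment at which its call begins. There is no depth.
- close_job(): hands the job in, once; it reports no verdict.
Trained networks look in a picture, given as the dict that the camera call returned (one of the last four; its "shot" number tells which), for a name from the list of things; names that differ only in an ending like _2 or _b are one class to them, and where a whole thing is asked for, a point or a joint stands for the part that bears it (a point fixed in the world has none). Each returns a list of dicts, best first, with "confidence" (0 to 1); they miss things now and then, are a little off and sometimes report something else, mostly with a low value. They report only what shows in the picture. A call takes as long as a camera call. They do not tell look-alikes from the thing itself.
- silhouettes(target, picture): "pixels" (400x640 bool, what is visible of it) and "box" ([centre column, centre row, width, height] in pixels, round what is visible of it).
The state is a dict: "time_s": time; "q": joint angles; "qvel": joint speeds; "joint_efforts": joint torques, N m; "position": TCP position; "tool_rot": TCP orientation; "ft_force": force on the tool from outside, world axes, zero at the start; "wrist_torque": the same for the moment, N m; "grip_width": finger opening in m.
Only numpy, scipy, OpenCV 4.12 (cv2) and the standard library are available. Lean on these libraries where they do the work, as an engineer would, in place of code of your own. Each camera call takes 0.05 s, during which the arm holds its last target.

## Working session

There is one attempt and no reset: what is moved stays moved. The work goes in short steps, Python scripts to look and compute and a shell command to move; the robot and the scene stay as the last step left them, time stands still between calls to the robot, and variables do not carry over. Pictures are saved under pics/ and viewed, and the job is handed in when it is done.

```bash
mkdir -p pics; ls; cat > h.py <<'E'
import numpy as np,cv2
from rig import *
def snap(n,f):
    p=get_image(n); cv2.imwrite('pics/'+f,p['frame'][:,:,::-1]); return p
def ray(p,u,v):
    d=np.array([(u-p['cx'])/p['fx'],(v-p['cy'])/p['fy'],1.]); return np.array(p['xyz']),np.array(p['rotation'])@d
def atz(p,u,v,z):
    o,d=ray(p,u,v); return o+d*(z-o[2])/d[2]
def proj(p,X):
    c=np.array(p['rotation']).T@(np.array(X)-np.array(p['xyz'])); return np.array([p['cx']+p['fx']*c[0]/c[2],p['cy']+p['fy']*c[1]/c[2]])
E
python3 - <<'E'
from h import *
for n in['scene','side','wrist']:
    p=snap(n,n+'0.png'); print(n,p['fx'],p['cx'],p['cy'],p['xyz'],np.round(p['rotation'],3).tolist())
print(observe(),grip_depth)
E
```

```text
pics
scene 365.8135896286565 314.54268881333826 198.8022829010961 [ 0.04125406 -0.41410766  1.06493353] [[0.829, -0.434, 0.354], [-0.56, -0.644, 0.521], [0.002, -0.63, -0.777]]
side 466.4936087341005 317.3464619206802 202.86627982235214 [0.09662838 1.37599198 1.12898034] [[-0.943, -0.217, 0.254], [-0.334, 0.601, -0.726], [0.005, -0.769, -0.639]]
wrist 358.9694366235007 321.26138920502325 203.21892222955347 [0.07634677 0.55075486 0.3737214 ] [[0.281, 0.911, 0.301], [0.96, -0.266, -0.09], [-0.002, 0.314, -0.949]]
{'time_s': 0.15, 'q': array([ 6.12899362e+01,  2.18328291e+01,  7.43702036e+01, -1.00969752e-03,
        8.38590859e+01, -1.23369682e+01]), 'qvel': array([-0.01450912, -0.09241274, -0.06009504,  0.08590502,  0.03939547,
        0.05189545]), 'joint_efforts': array([ 2.88291281e-03, -4.48623455e+01, -2.31346607e+01, -1.17330642e-04,
        3.72293318e-03,  2.29684730e-05]), 'position': array([0.15495277, 0.52749893, 0.23087393]), 'tool_rot': array([[-9.59446928e-01,  2.81888874e-01, -5.05445663e-04],
       [ 2.81889245e-01,  9.59446472e-01, -9.59304823e-04],
       [ 2.14530702e-04, -1.06288176e-03, -9.99999412e-01]]), 'ft_force': array([-1.26302038,  0.53455454, -0.80140349]), 'wrist_torque': array([-0.02163936, -0.01230147, -0.02716322]), 'grip_width': 0.08525558442226945} 0.0187
```

View pics/scene0.png

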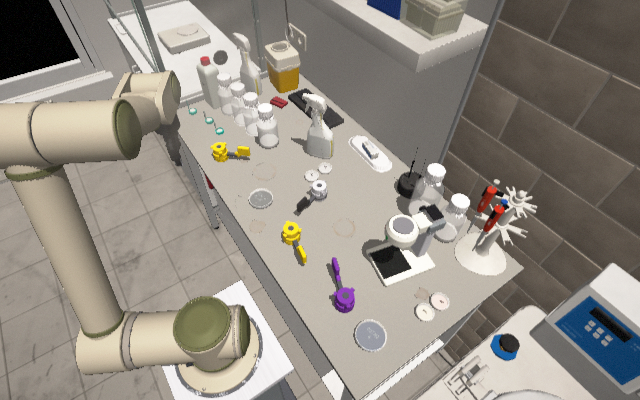

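View pics/side0.png

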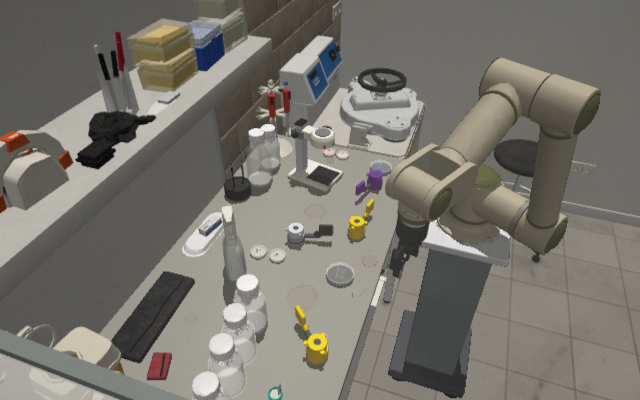

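View pics/wrist0.png

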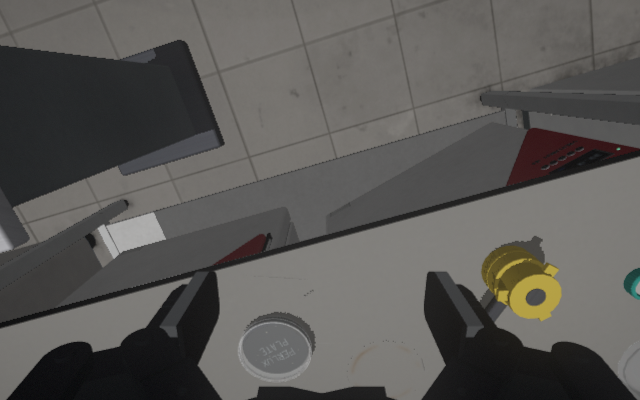

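The steel cup is at (319,188) in the scene view with its handle at (304,204); in the side view it is at (296,233) with the handle at (325,230). The mill head is at (403,230) in the scene view. Next I'll zoom in and get silhouettes.

```bash
python3 - <<'E'
from h import *
import pickle
out={}
for n in['scene','side']:
    p=get_image(n); out[n]=dict(p=p)
    for t in['cup','mill']:
        s=silhouettes(t,p)
        out[n][t]=s
        for k in s: print(n,t,k['confidence'],np.round(k['box'],1),k['pixels'].sum())
    cs=[(270,160,110,90),(350,170,110,120)] if n=='scene' else [(270,205,80,50),(270,105,90,90)]
    for i,(x,y,w,h) in enumerate(cs):
        cv2.imwrite(f'pics/z{n}{i}.png',cv2.resize(p['frame'][y:y+h,x:x+w,::-1],None,fx=5 if h>60 else 8,fy=5 if h>60 else 8,interpolation=cv2.INTER_CUBIC))
pickle.dump(out,open('o.pkl','wb'))
E
```

```text
scene cup 0.89 [311.4 197.1  29.7  32. ] 467
scene cup 0.82 [294.6 243.8  19.1  40.7] 461
scene cup 0.77 [342.5 286.6  24.7  53.1] 645
scene cup 0.66 [230.9 148.9  36.7  14.6] 411
scene mill 0.65 [405.1 242.4  77.2  77.8] 3595
side cup 0.73 [368.6 181.4  23.9  27.6] 412
side cup 0.66 [309.2 236.   50.1  26. ] 672
side cup 0.62 [310.1 335.4  34.8  58.9] 853
side cup 0.6 [360.6 217.8  26.1  36.4] 462
side cup 0.43 [315.4 154.3  54.7  71.8] 2168
side mill 0.71 [315.6 155.2  54.4  70.3] 2210
```

```bash
cat > fit.py <<'E'
from h import *
import pickle
from scipy.optimize import minimize
o=pickle.load(open('o.pkl','rb'))
def cyl(r,z0,z1,c=(0,0)):
    a=np.linspace(0,2*np.pi,40,endpoint=False)
    return np.vstack([np.c_[c[0]+r*np.cos(a),c[1]+r*np.sin(a),a*0+z] for z in(z0,z1)])
def box(x0,x1,y0,y1,z0,z1): return np.array([[x,y,z] for x in(x0,x1) for y in(y0,y1) for z in(z0,z1)],float)
def lug(t):
    b=box(.024,.035,-.006,.006,.05,.055); c,s=np.cos(t),np.sin(t); return np.c_[b[:,0]*c-b[:,1]*s,b[:,0]*s+b[:,1]*c,b[:,2]]
CUP=[cyl(.03,0,.034),cyl(.026,.034,.06),box(-.126,-.078,-.007,.007,.028,.072),box(-.1,-.02,-.007,.007,.018,.03)]+[lug(t) for t in(0,2.0944,-2.0944)]
def MILL(dz): return [box(-.06,.125,-.07,.07,0,.021),box(.083,.125,-.03,.03,0,.233),cyl(.047,.165+dz,.213+dz),box(0,.1,-.02,.02,.17+dz,.21+dz)]
S=4
def T(P,x,y,a):
    c,s=np.cos(a),np.sin(a); return np.c_[P[:,0]*c-P[:,1]*s+x,P[:,0]*s+P[:,1]*c+y,P[:,2]]
def rend(p,parts,x,y,a,win,S=S):
    u0,v0,w,h=win; m=np.zeros((h*S,w*S),np.uint8)
    R=np.array(p['rotation']);t=np.array(p['xyz'])
    for P in parts:
        c=(T(P,x,y,a)-t)@R
        uv=np.c_[p['cx']+p['fx']*c[:,0]/c[:,2],p['cy']+p['fy']*c[:,1]/c[:,2]]
        uv=((uv-[u0,v0]+.5)*S*16-8).astype(np.int32)
        cv2.fillConvexPoly(m,cv2.convexHull(uv.reshape(-1,1,2)),255,shift=4)
    return cv2.resize(m,(w,h),interpolation=cv2.INTER_AREA)/255.
def win(s):
    b=s['box']; return int(b[0]-b[2]/2-12),int(b[1]-b[3]/2-12),int(b[2]+24),int(b[3]+24)
def cost(parts,obs,x,y,a):
    t=0
    for p,s in obs:
        u,v,w,h=W=win(s); m=s['pixels'][v:v+h,u:u+w]; r=rend(p,parts,x,y,a,W)
        t+=1-np.minimum(m,r).sum()/np.maximum(m,r).sum()
    return t
E
cat > f1.py <<'E'
from fit import *
sc,sd=o['scene'],o['side']
A=(sc['p'],sc['cup'][0]);B=(sd['p'],sd['cup'][1])
g=atz(sc['p'],319,188,.05);hd=atz(sc['p'],304,204,.05); g2=atz(sd['p'],296,232,.05);h2=atz(sd['p'],326,230,.05)
print(g,hd,g2,h2)
a0=np.arctan2(*(g-hd)[[1,0]])
for obs in([A],[B],[A,B]):
    f=lambda v:cost(CUP,obs,v[0]/100,v[1]/100,v[2]/10)
    r=min((minimize(f,[g[0]*100,g[1]*100,a0*10+d],method='Nelder-Mead',options=dict(initial_simplex=np.array([g[0]*100,g[1]*100,a0*10+d])+np.vstack([np.zeros(3),np.eye(3)*[1,1,1.5]]))) for d in(-1,1)),key=lambda r:r.fun)
    print('cup',r.x/[100,100,10],np.degrees(r.x[2]/10),r.fun)
E
python3 f1.py
```

```text
[0.54544633 0.30003754 0.05      ] [0.45931796 0.26817146 0.05      ] [0.54151107 0.31834951 0.05      ] [0.44964126 0.27478174 0.05      ]
cup [0.55148555 0.30864219 0.32908742] 18.855320517821443 0.10755506896631484
cup [0.54737971 0.30936855 0.39105706] 22.405918834389958 0.12470776356418178
cup [0.54904023 0.30842703 0.35222617] 20.18107313756432 0.2596489224706682
```

View pics/zscene1.png

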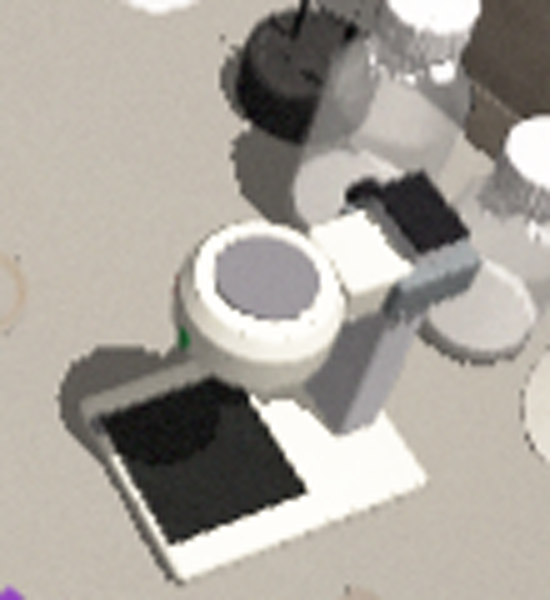

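View pics/zside1.png

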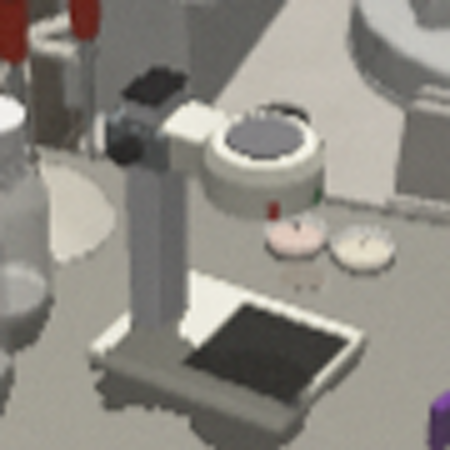

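View pics/zscene0.png

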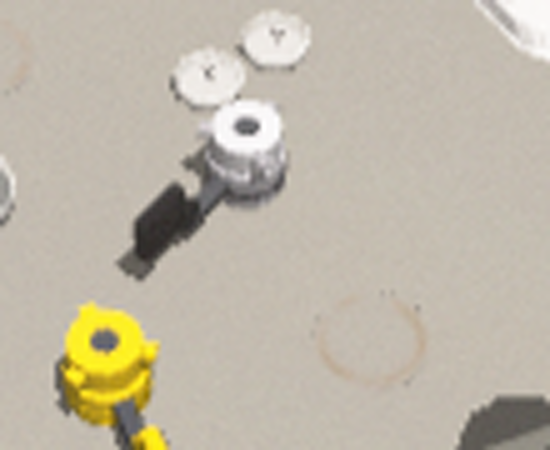

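```bash
cat > f2.py <<'E'
from fit import *
sc,sd=o['scene'],o['side']
p,q=sc['p'],sd['p']
for n,u,v in(('FR',183,572),('BR',425,478),('FL',85,408)):
    print(n,atz(p,350+u/5-.4,170+v/5-.4,.018))
for n,u,v in(('FL',290,408),('FR',365,337),('BL',92,350)):
    print('side',n,atz(q,270+u/5-.4,105+v/5-.4,.018))
for dz in(-.014,0,.014):
    print(dz,atz(p,350+268/5-.4,170+277/5-.4,.213+dz),atz(q,270+264/5-.4,105+138/5-.4,.213+dz))
A=(p,sc['mill'][0]);B=(q,sd['mill'][0])
c=atz(p,403.5,225,.213)
for a0 in(-.6,-.3,0):
    f=lambda v:cost(MILL(v[3]/100),[A,B],v[0]/100,v[1]/100,v[2]/10)
    x0=np.array([c[0]*100,c[1]*100,a0*10,0])
    r=minimize(f,x0,method='Nelder-Mead',options=dict(initial_simplex=x0+np.vstack([np.zeros(4),np.diag([1,1,1.5,.7])]),maxiter=400))
    print('mill',r.x/[100,100,10,100],np.degrees(r.x[2]/10),r.fun)
E
python3 f2.py
```

```text
FR [ 0.51195593 -0.11749037  0.018     ]
BR [ 0.6843211  -0.15475871  0.018     ]
FL [0.53591983 0.00781653 0.018     ]
side FL [0.5342261  0.00346143 0.018     ]
side FR [ 0.50696916 -0.10649215  0.018     ]
side BL [ 0.70818312 -0.01473395  0.018     ]
-0.014 [ 0.59312501 -0.05626819  0.199     ] [ 0.58879428 -0.08596964  0.199     ]
0 [ 0.58420262 -0.06205356  0.213     ] [ 0.58138518 -0.06396115  0.213     ]
0.014 [ 0.57528023 -0.06783894  0.227     ] [ 0.57397607 -0.04195266  0.227     ]
mill [ 0.57856805 -0.06423528 -0.15146146  0.00400607] -8.67810251394202 0.25380475536660674
mill [ 0.57850905 -0.06382338 -0.1562632   0.00219639] -8.953221970125188 0.2533570757503322
mill [ 0.57901714 -0.06407329 -0.14519514  0.00304346] -8.319068448523296 0.2539356274448318
```

The cup is at about (0.549, 0.308) with yaw 20°, and the mill is at about (0.58, -0.064) with yaw about -9°. I'll move above the cup and look with the wrist camera.

```bash
python3 -m crank '{"slide":[[-0.045,-0.016,0],[-0.09,-0.032,0],[-0.14,-0.05,0],[-0.19,-0.068,0],[-0.24,-0.085,0],[-0.29,-0.103,0],[-0.34,-0.121,0],[-0.388,-0.138,0]],"roll":[-0.08,-0.16,-0.24,-0.32,-0.4,-0.48,-0.56,-0.635],"grip":[0.085,0.085,0.085,0.085,0.085,0.085,0.085,0.085]}'
python3 - <<'E'
from h import *
import pickle,time
get_image('wrist')
p=snap('wrist','w1.png'); print(observe()['position'],observe()['tool_rot'].round(3).tolist(),observe()['ft_force'])
s=silhouettes('cup',p)
for k in s: print(k['confidence'],k['box'],k['pixels'].sum())
pickle.dump((p,s),open('w1.pkl','wb'))
E
```

```text
time_s: 1.25
position: [0.4767, 0.2939, 0.2315]
tool_rot: [[-0.939, -0.345, 0.0], [-0.345, 0.939, 0.0], [-0.0, 0.0, -1.0]]
ft_force: [1.3, 1.6, -0.3]
grip_width: 0.0856
[0.47934131 0.29187555 0.23065412] [[-0.941, -0.339, 0.001], [-0.339, 0.941, -0.001], [-0.0, -0.001, -1.0]] [-1.18903165  0.54018435  0.29989925]
0.93 [314.1, 195.1, 67.4, 165.5] 4937
0.74 [269.4, 23.4, 84.5, 46.9] 3163
```

View pics/w1.png

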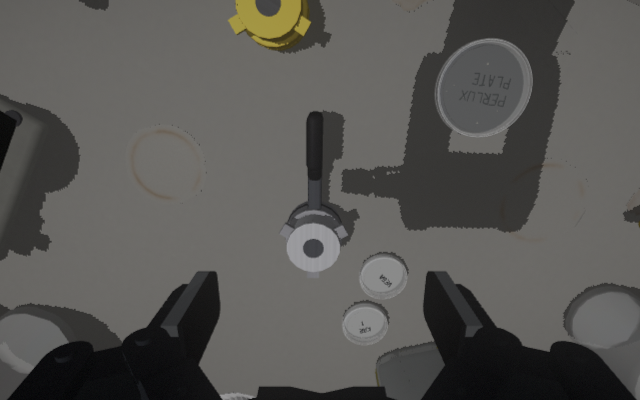

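The wrist view shows the steel cup, with its top at (313,247) and its handle running straight up to (315,112). Next I'll fit its pose.

```bash
cat > f3.py <<'E'
from fit import *
p,s=pickle.load(open('w1.pkl','rb'))
print('top',atz(p,313,247,.06),'h',atz(p,315,145,.072))
A=(p,s[0])
f=lambda v:cost(CUP,[A],v[0]/100,v[1]/100,v[2]/10)
x0=np.array([54.9,30.8,3.5])
r=minimize(f,x0,method='Nelder-Mead',options=dict(initial_simplex=x0+np.vstack([np.zeros(3),np.eye(3)*.8])))
x,y,a=r.x/[100,100,10]; print(x,y,np.degrees(a),r.fun)
g=np.array([x-.102*np.cos(a),y-.102*np.sin(a)])
st=observe();R=st['tool_rot'];d=np.r_[g,.036]-st['position']
print('grip',g,'slide',R.T@d,'toolx yaw',np.degrees(np.arctan2(R[1,0],R[0,0])),'want',np.degrees(a)-180)
E
python3 f3.py
```

```text
top [0.54742601 0.30552487 0.06      ] h [0.452786   0.27361133 0.072     ]
0.5489096094932183 0.3063446023657729 19.22849051507829 0.04644862037982733
grip [0.45259991 0.27275231] slide [ 0.03004088 -0.01126778  0.19478203] toolx yaw -160.21868908432484 want -160.77150948492172
```

```bash
python3 -m crank '{"slide":[[0.015,-0.005,0.02],[0.03,-0.011,0.05],[0.03,-0.011,0.08],[0.03,-0.011,0.11],[0.03,-0.011,0.12],[0.03,-0.011,0.12],[0.03,-0.011,0.12],[0.03,-0.011,0.12]],"roll":[0.01,0.01,0.01,0.01,0.01,0.01,0.01,0.01],"grip":[0.085,0.085,0.085,0.085,0.085,0.085,0.085,0.085]}'
python3 f3.py
```

```text
time_s: 2.2
position: [0.4513, 0.2753, 0.1127]
tool_rot: [[-0.943, -0.333, 0.002], [-0.333, 0.943, 0.001], [-0.003, -0.0, -1.0]]
ft_force: [0.4, -1.0, -0.5]
grip_width: 0.0855
top [0.54742601 0.30552487 0.06      ] h [0.452786   0.27361133 0.072     ]
0.5489096094932183 0.3063446023657729 19.22849051507829 0.04644862037982733
grip [0.45259991 0.27275231] slide [-0.00014341 -0.00282026  0.07674552] toolx yaw -160.54877801348977 want -160.77150948492172
```

```bash
python3 -m crank '{"slide":[[0,-0.003,0.03],[0,-0.003,0.055],[0,-0.003,0.072],[0,-0.003,0.076],[0,-0.003,0.076],[0,-0.003,0.076],[0,-0.003,0.076],[0,-0.003,0.076]],"roll":[0.003,0.003,0.003,0.003,0.003,0.003,0.003,0.003],"grip":[0.085,0.085,0.085,0.085,0.05,0.04,0.03,0.03]}' 100
python3 - <<'E'
from h import *
snap('wrist','w2.png');st=observe();print(st['position'],st['grip_width'],st['ft_force'])
E
```

```text
time_s: 3.0
position: [0.4521, 0.2722, 0.0361]
tool_rot: [[-0.944, -0.33, 0.001], [-0.33, 0.944, 0.0], [-0.001, -0.0, -1.0]]
ft_force: [0.3, -0.2, -0.6]
grip_width: 0.0305
[0.45204209 0.27212605 0.03592837] 0.02997472638849346 [ 0.38903196 -0.09115663  0.50962961]
```

View pics/w2.png

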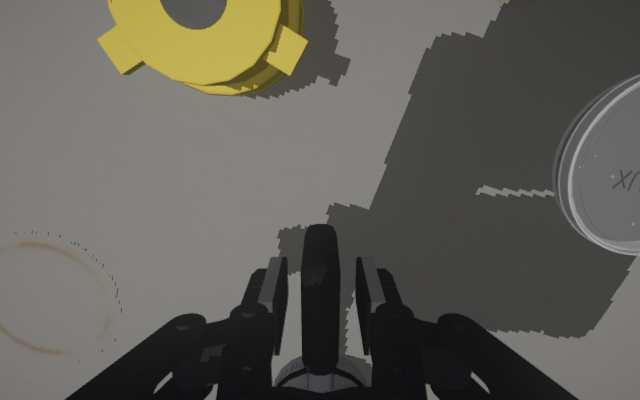

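The paddle at (320,300) sits centred between the pads, so I'll close the gripper.

```bash
python3 -m crank '{"slide":[[0,0,0],[0,0,0],[0,0,0],[0,0,0],[0,0,0],[0,0,0],[0,0,0],[0,0,0]],"roll":[0,0,0,0,0,0,0,0],"grip":[0.025,0.018,0.012,0.006,0.0,0.0,0.0,0.0]}' 110
python3 -m crank '{"slide":[[0,0,-0.01],[0,0,-0.02],[0,0,-0.04],[0,0,-0.05],[0,0,-0.05],[0,0,-0.05],[0,0,-0.05],[0,0,-0.05]],"roll":[0,0,0,0,0,0,0,0],"grip":[0,0,0,0,0,0,0,0]}'
python3 - <<'E'
from h import *
import pickle
p=get_image('scene');q=get_image('side')
cv2.imwrite('pics/s3.png',np.hstack([p['frame'][150:250,250:350],q['frame'][180:280,250:350]]).repeat(4,0).repeat(4,1)[:,:,::-1])
st=observe();print(st['position'],st['tool_rot'].round(4).tolist(),st['grip_width'],st['ft_force'],st['wrist_torque'])
ss=[(k['confidence'],k) for k in silhouettes('cup',p)];print([ (a,k['box'],k['pixels'].sum()) for a,k in ss])
s2=silhouettes('cup',q);print([(k['confidence'],k['box']) for k in s2])
w=snap('wrist','w4.png')
E
```

```text
time_s: 3.85
position: [0.4518, 0.272, 0.0354]
tool_rot: [[-0.944, -0.33, 0.0], [-0.33, 0.944, -0.0], [-0.0, -0.0, -1.0]]
ft_force: [-1.7, -3.2, 4.2]
grip_width: 0.0127
time_s: 4.65
position: [0.4515, 0.2719, 0.0847]
tool_rot: [[-0.944, -0.33, -0.001], [-0.33, 0.944, -0.0], [0.001, 0.0, -1.0]]
ft_force: [-0.9, 0.8, -3.0]
grip_width: 0.0126
[0.45160654 0.2719472  0.08484867] [[-0.944, -0.3299, -0.0009], [-0.3299, 0.944, -0.0003], [0.001, 0.0, -1.0]] 0.012979841305964333 [-0.32070576  0.63876109 -3.01401771] [-0.11518611  0.23055988 -0.0116331 ]
[(0.89, [312.1, 185.0, 26.4, 30.8], np.int64(259)), (0.86, [341.8, 287.7, 24.5, 54.0], np.int64(621)), (0.84, [228.2, 151.3, 32.2, 18.2], np.int64(252)), (0.64, [296.1, 243.2, 23.8, 33.8], np.int64(439))]
[(0.81, [361.5, 218.6, 28.3, 37.9]), (0.79, [311.5, 224.5, 50.6, 30.6]), (0.77, [369.2, 180.9, 26.2, 25.9]), (0.55, [308.5, 336.0, 36.6, 59.2])]
```

View pics/s3.png

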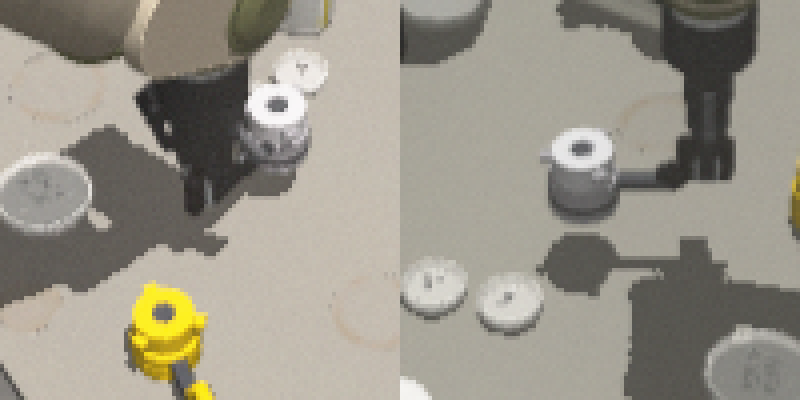

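View pics/w4.png

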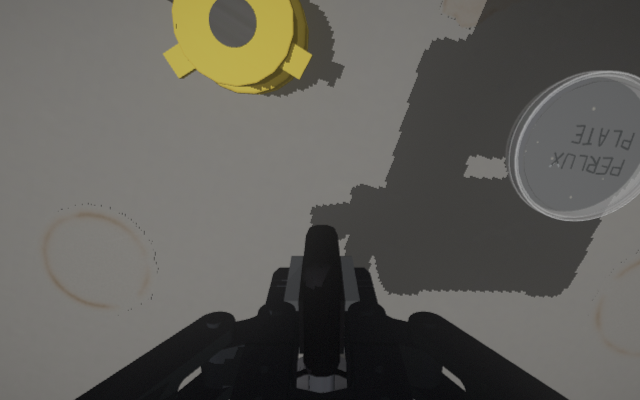

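The cup is held upright and clear of the table. Next I'll bring the wrist camera over the mill, raised and to one side, to measure the mill well.

```bash
python3 -m crank '{"slide":[[0,-0.015,-0.03],[0,-0.04,-0.06],[0.005,-0.07,-0.09],[0.01,-0.1,-0.12],[0.012,-0.13,-0.15],[0.015,-0.165,-0.18],[0.018,-0.2,-0.205],[0.022,-0.235,-0.215]],"roll":[-0.03,-0.07,-0.1,-0.14,-0.18,-0.22,-0.25,-0.274],"grip":[0,0,0,0,0,0,0,0]}'
python3 -m crank '{"slide":[[0,-0.009,0],[0,-0.009,0],[0,-0.009,0],[0,-0.009,0],[0,-0.009,0],[0,-0.009,0],[0,-0.009,0],[0,-0.009,0]],"roll":[0,0,0,0,0,0,0,0],"grip":[0,0,0,0,0,0,0,0]}'
python3 - <<'E'
from h import *
import pickle
p=snap('wrist','w5.png');pickle.dump(p,open('w5.pkl','wb'))
st=observe();print(st['position'],st['tool_rot'].round(4).tolist(),st['grip_width'],st['ft_force'],st['wrist_torque'])
E
```

```text
time_s: 5.7
position: [0.5092, 0.0414, 0.3029]
tool_rot: [[-0.819, -0.574, 0.004], [-0.574, 0.819, -0.001], [-0.003, -0.003, -1.0]]
ft_force: [1.4, -0.0, -2.7]
grip_width: 0.0132
time_s: 6.5
position: [0.5136, 0.0357, 0.3003]
tool_rot: [[-0.819, -0.573, -0.0], [-0.573, 0.819, -0.0], [0.0, 0.0, -1.0]]
ft_force: [0.3, 0.1, -2.6]
grip_width: 0.013
[0.51367513 0.03565984 0.30032411] [[-0.8194, -0.5732, 0.0], [-0.5732, 0.8194, 0.0], [-0.0, -0.0, -1.0]] 0.012717569650111721 [-0.43007007  0.05203719 -1.59743682] [-0.0894278   0.18625808 -0.02180288]
```

View pics/w5.png

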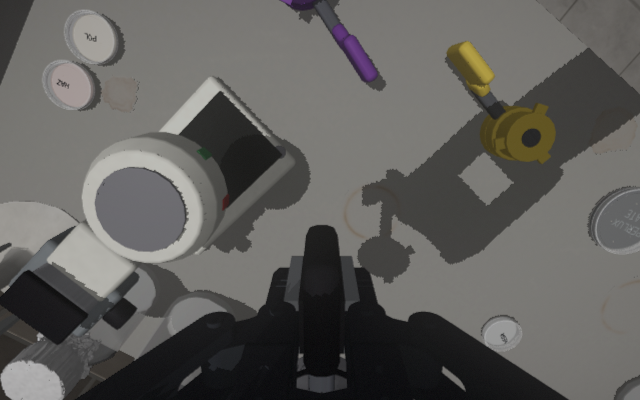

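The wrist view shows the mill well: head top at about (141,208), green mark (205,153), red mark (226,203), base front corners at about (215,80) and (293,157). Next I'll zoom in.

```bash
python3 - <<'E'
from h import *
import pickle
p=pickle.load(open('w5.pkl','rb'));im=p['frame'][:,:,::-1]
cv2.imwrite('pics/w5a.png',cv2.resize(im[70:270,70:310],None,fx=3.3,fy=3,interpolation=cv2.INTER_CUBIC)) if 0 else cv2.imwrite('pics/w5a.png',cv2.resize(im[70:270,70:310],None,fx=3,fy=3,interpolation=cv2.INTER_CUBIC))
hsv=cv2.cvtColor(im,cv2.COLOR_BGR2HSV)
for n,a,b in(('green',(40,80,20),(90,255,255)),('red',(0,120,60),(8,255,255))):
    m=cv2.inRange(hsv,a,b)[100:240,150:260]; ys,xs=np.nonzero(m); print(n,len(xs),xs.mean()+150 if len(xs) else 0,ys.mean()+100 if len(xs) else 0, xs.min()+150,xs.max()+150,ys.min()+100,ys.max()+100)
E
```

```text
green 80 203.825 152.8875 197 210 148 158
red 24 224.04166666666669 201.25 223 227 195 209
```

View pics/w5a.png

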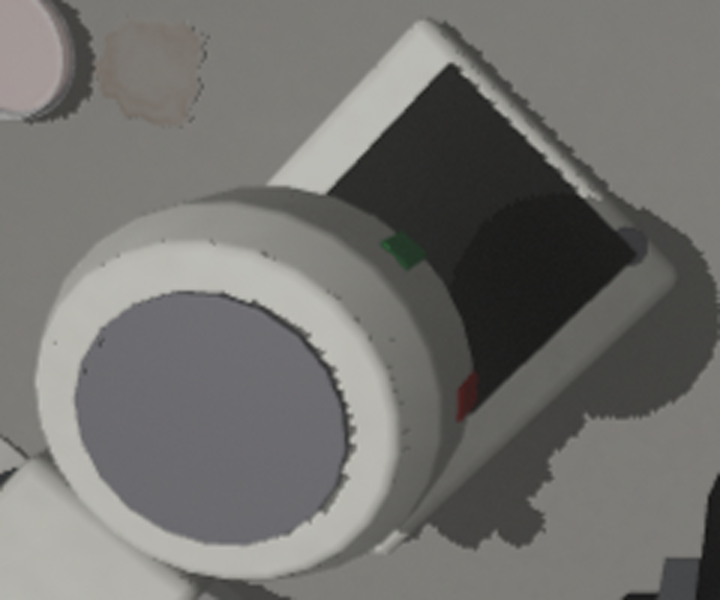

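```bash
cat > f4.py <<'E'
from fit import *
from scipy.optimize import least_squares
p=pickle.load(open('w5.pkl','rb'));im=p['frame']
z=lambda u,v:np.array([70+(u+.5)/3-.5,70+(v+.5)/3-.5])
A,B=atz(p,*z(452,66),.021)[:2],atz(p,*z(640,250),.021)[:2]
C,D=atz(p,*z(330,192),.021)[:2],atz(p,*z(475,410),.021)[:2]
ang=lambda v:np.degrees(np.arctan2(v[1],v[0]))
print('pad FR,FL',A,B,'width',np.linalg.norm(A-B),'yaw front',ang(B-A)-90,'right',ang(C-A),'left',ang(D-B))
# outer base corners (top edge ~ .018)
E1,F1=atz(p,*z(422,20),.018)[:2],atz(p,*z(672,272),.018)[:2]
print('base',E1,F1,np.linalg.norm(E1-F1),ang(F1-E1)-90)
# grey disc
g=cv2.cvtColor(im,cv2.COLOR_RGB2GRAY)
sub=im[150:265,85:200].astype(int); m=(np.abs(sub-im[208,140].astype(int)).sum(2)<40).astype(np.uint8)
n,l,s,c=cv2.connectedComponentsWithStats(m); k=l[58,55]; cn=max(cv2.findContours((l==k).astype(np.uint8),cv2.RETR_EXTERNAL,cv2.CHAIN_APPROX_NONE)[0],key=len)
el=cv2.fitEllipse(cn); cpx=np.array(el[0])+[85,150]; print('disc',cpx,el[1])
pts=cn[:,0,:]+[85,150]
for dz in(-.014,-.007,0,.007,.014):
    P=np.array([atz(p,u,v,.213+dz)[:2] for u,v in pts]); 
    f=lambda q:np.hypot(P[:,0]-q[0],P[:,1]-q[1])-q[2]
    r=least_squares(f,[.58,-.06,.035],loss='soft_l1',f_scale=.0005); print(dz,r.x,np.sqrt((r.fun**2).mean()))
    # marks
    mg=atz(p,203.8,152.9,.165+.012+dz)[:2]; mr=atz(p,224.5,202,.165+.012+dz)[:2]
    print('   green',ang(mg-r.x[:2]),np.linalg.norm(mg-r.x[:2]),'red',ang(mr-r.x[:2]),np.linalg.norm(mr-r.x[:2]))
E
python3 f4.py
```

```text
pad FR,FL [ 0.51774565 -0.09880127] [ 0.53547001 -0.00322368] width 0.09720714568332463 yaw front -10.505854830573284 right -12.758534474750828 left -11.584837653725108
base [ 0.51043817 -0.11679079] [0.53618062 0.01215292] 0.13148823491341413 -11.29015297885438
disc [139.69124603 209.2879982 ] (77.33045196533203, 93.61299896240234)
-0.014 [ 0.59239657 -0.06777852  0.03153193] 0.0005114242640725309
   green 167.6513139757216 0.05246775716457364 red 119.39982113342384 0.05168961763421614
-0.007 [ 0.58820874 -0.06612439  0.03062907] 0.0004964985495514336
   green 167.75731754574753 0.05058601933965985 red 118.98242005624924 0.04994960834557675
0 [ 0.5840209  -0.06447025  0.0297262 ] 0.0004815774679187376
   green 167.87150954161928 0.04870446725104743 red 118.53491239960411 0.04821244215442578
0.007 [ 0.57983307 -0.06281612  0.02882333] 0.00046666162769153904
   green 167.99487450740537 0.04682312382747481 red 118.05397965431175 0.046478439106354665
0.014 [ 0.57564523 -0.061162    0.02792045] 0.00045175171021260397
   green 168.12856115473318 0.044942015870152195 red 117.53580741893218 0.04474796833415755
```

```bash
python3 - <<'E'
from h import *
import pickle
p=pickle.load(open('w5.pkl','rb'))
print('yellow top',atz(p,531,137,.06),'lug',atz(p,555,140,.05),'handle',atz(p,465,55,.07),'shadow/purple',atz(p,370,75,.07),'purp cup',atz(p,305,0,.05))
st=observe();R=st['tool_rot']
for n,t in(('stage',[.458,.167,.16]),('final',[.5334,.0264,.0955])): print(n,R.T@(np.array(t)-st['position']))
print(st['time_s'])
E
```

```text
yellow top [0.36210044 0.20197701 0.06      ] lug [0.34721107 0.23127362 0.05      ] handle [0.34481614 0.08761433 0.07      ] shadow/purple [0.41175544 0.02372337 0.07      ] purp cup [ 0.39160903 -0.06799852  0.05      ]
stage [-0.02965449  0.13953655  0.14032454]
final [-0.01085181 -0.01889325  0.20482435]
6.55
```

```bash
python3 -m crank '{"slide":[[-0.005,0.02,0],[-0.01,0.045,0],[-0.015,0.07,0.01],[-0.02,0.09,0.02],[-0.025,0.11,0.03],[-0.028,0.13,0.04],[-0.03,0.14,0.05],[-0.03,0.14,0.05]],"roll":[0.1,0.24,0.38,0.52,0.66,0.8,0.94,1.08],"grip":[0,0,0,0,0,0,0,0]}'
python3 -m crank '{"slide":[[0,0,0.01],[0,0,0.035],[0,0,0.06],[0,0,0.08],[0,0,0.1],[0,0,0.12],[0,0,0.14],[0,0,0.15]],"roll":[0.14,0.28,0.42,0.54,0.6,0.608,0.608,0.608],"grip":[0,0,0,0,0,0,0,0]}'
python3 - <<'E'
from h import *
p=snap('wrist','w6.png');q=snap('side','s6.png')
st=observe();R=st['tool_rot'];print(st['position'],R.round(4).tolist(),np.degrees(np.arctan2(R[1,0],R[0,0])),st['ft_force'],st['time_s'])
for n,t in(('final',[.5334,.0264,.0955]),): print(n,R.T@(np.array(t)-st['position']))
E
```

```text
time_s: 7.35
position: [0.4569, 0.1687, 0.2492]
tool_rot: [[-0.89, 0.456, -0.003], [0.456, 0.89, 0.001], [0.002, -0.001, -1.0]]
ft_force: [0.1, -0.8, -1.5]
grip_width: 0.0126
time_s: 8.15
position: [0.4577, 0.1675, 0.0991]
tool_rot: [[-0.473, 0.881, -0.002], [0.881, 0.473, 0.0], [0.001, -0.001, -1.0]]
ft_force: [-0.2, 0.3, -3.1]
grip_width: 0.0128
[0.45771951 0.16746641 0.09952724] [[-0.4731, 0.881, -0.002], [0.881, 0.4731, 0.0], [0.001, -0.0018, -1.0]] 118.23756262425385 [-0.54441071 -0.5085823  -2.36667565] 8.25
final [-1.60088980e-01 -6.17291061e-05  3.87342036e-03]
```

View pics/s6.png

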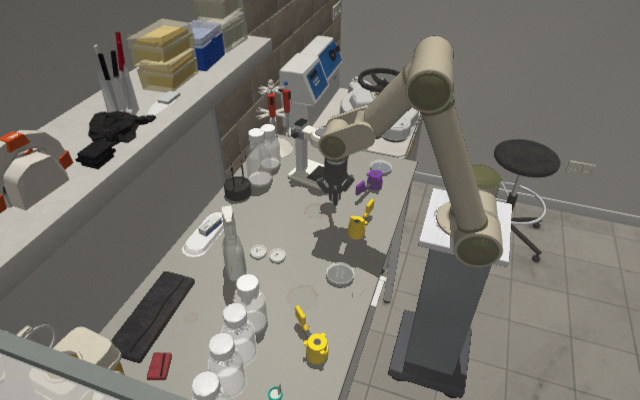

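View pics/w6.png

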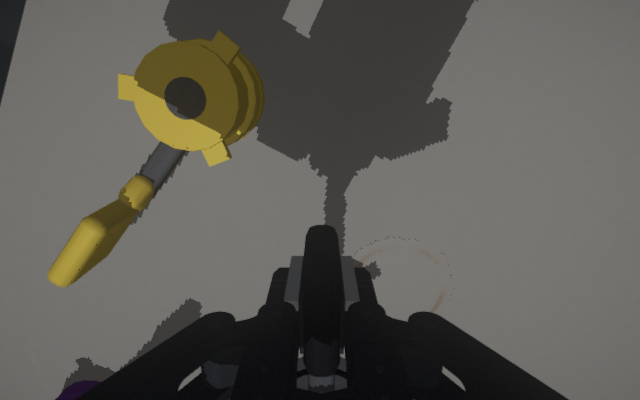

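```bash
python3 -m crank '{"slide":[[-0.02,0,0],[-0.05,0,0],[-0.08,0,0.002],[-0.11,0,0.003],[-0.135,0,0.003],[-0.15,0,0.003],[-0.158,0,0.003],[-0.16,0,0.003]],"roll":[0,0,0,0,0,0,0,0],"grip":[0,0,0,0,0,0,0,0]}'
python3 - <<'E'
from h import *
p=get_image('scene');q=get_image('side');w=snap('wrist','w7.png')
cv2.imwrite('pics/s7.png',np.hstack([cv2.resize(i[:,:,::-1],(400,400),interpolation=cv2.INTER_CUBIC) for i in(p['frame'][180:280,350:450],q['frame'][105:205,270:370])]))
st=observe();R=st['tool_rot'];print(st['position'],np.degrees(np.arctan2(R[1,0],R[0,0])),st['ft_force'],st['time_s'])
print(R.T@(np.array([.5334,.0264,.0955])-st['position']))
E
```

```text
time_s: 9.05
position: [0.534, 0.0264, 0.0976]
tool_rot: [[-0.473, 0.881, 0.0], [0.881, 0.473, 0.0], [-0.0, 0.0, -1.0]]
ft_force: [-0.2, 0.5, -3.0]
grip_width: 0.0127
[0.5333883  0.02731628 0.09743474] 118.29015144494925 [ 0.39851622 -0.20125813 -2.82608332] 9.2
[-0.00081309 -0.0004237   0.0019345 ]
```

View pics/s7.png

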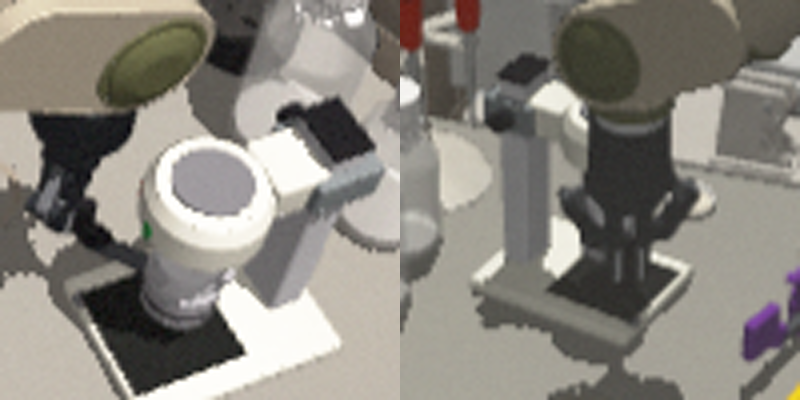

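View pics/w7.png

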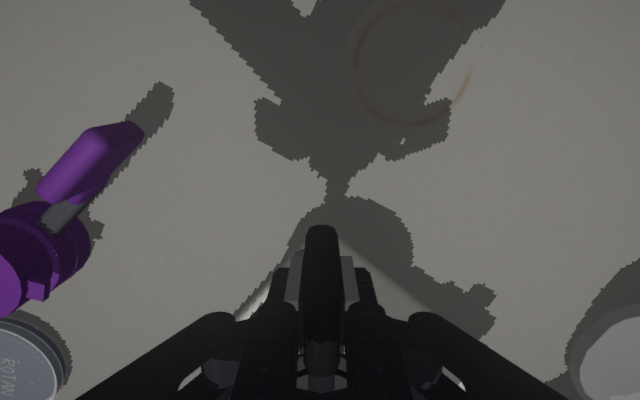

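The cup is under the head and looks concentric with it. I'll raise it in stages and watch the force.

```bash
python3 -m crank '{"slide":[[-0.001,0,-0.005],[-0.001,0,-0.012],[-0.001,0,-0.018],[-0.001,0,-0.024],[-0.001,0,-0.029],[-0.001,0,-0.033],[-0.001,0,-0.035],[-0.001,0,-0.035]],"roll":[0,0,0,0,0,0,0,0],"grip":[0,0,0,0,0,0,0,0]}'
python3 -m crank '{"slide":[[0,0,-0.001],[0,0,-0.002],[0,0,-0.003],[0,0,-0.004],[0,0,-0.005],[0,0,-0.006],[0,0,-0.006],[0,0,-0.006]],"roll":[0,0,0,0,0,0,0,0],"grip":[0,0,0,0,0,0,0,0]}'
```

```text
time_s: 10.0
position: [0.5343, 0.0256, 0.1325]
tool_rot: [[-0.473, 0.881, 0.0], [0.881, 0.473, -0.0], [-0.0, 0.0, -1.0]]
ft_force: [0.6, -0.3, -2.0]
grip_width: 0.0128
time_s: 10.8
position: [0.5343, 0.0256, 0.1383]
tool_rot: [[-0.473, 0.881, 0.0], [0.881, 0.473, 0.0], [-0.0, 0.0, -1.0]]
ft_force: [-0.4, -0.8, -2.6]
grip_width: 0.0126
```

```bash
python3 -m crank '{"slide":[[0.001,0,-0.001],[0.001,0,-0.002],[0.001,0,-0.003],[0.001,0,-0.004],[0.001,0,-0.005],[0.001,0,-0.005],[0.001,0,-0.005],[0.001,0,-0.005]],"roll":[0,0,0,0,0,0,0,0],"grip":[0,0,0,0,0,0,0,0]}'
python3 -m crank '{"slide":[[0,0,-0.001],[0,0,-0.002],[0,0,-0.003],[0,0,-0.003],[0,0,-0.003],[0,0,-0.003],[0,0,-0.003],[0,0,-0.003]],"roll":[0,0,0,0,0,0,0,0],"grip":[0,0,0,0,0,0,0,0]}'
```

```text
time_s: 11.6
position: [0.5337, 0.0265, 0.1433]
tool_rot: [[-0.473, 0.881, -0.0], [0.881, 0.473, 0.0], [0.0, -0.0, -1.0]]
ft_force: [0.2, 0.3, -2.7]
grip_width: 0.013
time_s: 12.4
position: [0.5338, 0.0265, 0.1463]
tool_rot: [[-0.473, 0.881, -0.0], [0.881, 0.473, 0.0], [0.0, -0.0, -1.0]]
ft_force: [-0.4, -0.7, -3.0]
grip_width: 0.0126
```

```bash
python3 -m crank '{"slide":[[0,0,-0.001],[0,0,-0.002],[0,0,-0.003],[0,0,-0.003],[0,0,-0.003],[0,0,-0.003],[0,0,-0.003],[0,0,-0.003]],"roll":[0,0,0,0,0,0,0,0],"grip":[0,0,0,0,0,0,0,0]}'
python3 -c "
from h import *
print(np.mean([(get_image('wrist'),np.r_[observe()['ft_force'],observe()['wrist_torque']])[1] for _ in range(4)],0).round(2))"
```

```text
time_s: 13.2
position: [0.5338, 0.0265, 0.1493]
tool_rot: [[-0.473, 0.881, -0.0], [0.881, 0.473, 0.0], [0.0, -0.0, -1.0]]
ft_force: [0.2, -0.2, -1.5]
grip_width: 0.0128
[ 0.14 -0.08 -2.13  0.24  0.1  -0.02]
```

```bash
python3 -m crank '{"slide":[[0,0,-0.001],[0,0,-0.002],[0,0,-0.003],[0,0,-0.003],[0,0,-0.003],[0,0,-0.003],[0,0,-0.003],[0,0,-0.003]],"roll":[0,0,0,0,0,0,0,0],"grip":[0,0,0,0,0,0,0,0]}'
python3 -c "
from h import *
print(np.mean([(get_image('wrist'),np.r_[observe()['ft_force'],observe()['wrist_torque']])[1] for _ in range(4)],0).round(2))"
```

```text
time_s: 14.2
position: [0.5338, 0.0265, 0.1523]
tool_rot: [[-0.473, 0.881, -0.0], [0.881, 0.473, 0.0], [0.0, -0.0, -1.0]]
ft_force: [0.1, 0.2, -2.4]
grip_width: 0.0123
[ 0.21 -0.31 -2.1   0.2   0.16 -0.01]
```

```bash
python3 -m crank '{"slide":[[0,0,-0.001],[0,0,-0.002],[0,0,-0.003],[0,0,-0.003],[0,0,-0.003],[0,0,-0.003],[0,0,-0.003],[0,0,-0.003]],"roll":[0,0,0,0,0,0,0,0],"grip":[0,0,0,0,0,0,0,0]}'
python3 -c "
from h import *
print(np.mean([(get_image('wrist'),np.r_[observe()['ft_force'],observe()['wrist_torque']])[1] for _ in range(4)],0).round(2))"
```

```text
time_s: 15.2
position: [0.5338, 0.0265, 0.1553]
tool_rot: [[-0.473, 0.881, -0.0], [0.881, 0.473, -0.0], [0.0, -0.0, -1.0]]
ft_force: [-0.2, -0.4, -2.9]
grip_width: 0.0127
[ 0.29 -0.35 -2.26  0.23  0.1   0.02]
```

```bash
python3 -m crank '{"slide":[[0,0,-0.001],[0,0,-0.002],[0,0,-0.003],[0,0,-0.003],[0,0,-0.003],[0,0,-0.003],[0,0,-0.003],[0,0,-0.003]],"roll":[0,0,0,0,0,0,0,0],"grip":[0,0,0,0,0,0,0,0]}'
python3 -c "
from h import *
print(np.mean([(get_image('wrist'),np.r_[observe()['ft_force'],observe()['wrist_torque']])[1] for _ in range(4)],0).round(2))"
```

```text
time_s: 16.2
position: [0.5338, 0.0265, 0.1583]
tool_rot: [[-0.473, 0.881, -0.0], [0.881, 0.473, 0.0], [0.0, -0.0, -1.0]]
ft_force: [0.3, -0.2, -4.5]
grip_width: 0.0128
[ 0.01 -0.07 -4.45  0.32  0.13  0.05]
```

```bash
python3 -m crank '{"slide":[[0,0,-0.0005],[0,0,-0.001],[0,0,-0.0015],[0,0,-0.0015],[0,0,-0.0015],[0,0,-0.0015],[0,0,-0.0015],[0,0,-0.0015]],"roll":[0,0,0,0,0,0,0,0],"grip":[0,0,0,0,0,0,0,0]}'
python3 -c "
from h import *
print(np.mean([(get_image('wrist'),np.r_[observe()['ft_force'],observe()['wrist_torque']])[1] for _ in range(5)],0).round(2))"
```

```text
time_s: 17.2
position: [0.5338, 0.0265, 0.1598]
tool_rot: [[-0.473, 0.881, -0.0], [0.881, 0.473, 0.0], [0.0, -0.0, -1.0]]
ft_force: [0.8, -0.4, -5.1]
grip_width: 0.0128
[ 0.5  -0.38 -5.37  0.34  0.15  0.01]
```

The slope is spring-like at about 0.5 N/mm, so this is the seal and not the ring. Locked height corresponds to TCP z of about 0.160. I'll raise about 5 mm more.

```bash
python3 -m crank '{"slide":[[0,0,-0.001],[0,0,-0.002],[0,0,-0.003],[0,0,-0.004],[0,0,-0.005],[0,0,-0.005],[0,0,-0.005],[0,0,-0.005]],"roll":[0,0,0,0,0,0,0,0],"grip":[0,0,0,0,0,0,0,0]}'
python3 -c "
from h import *
print(np.mean([(get_image('wrist'),np.r_[observe()['ft_force'],observe()['wrist_torque']])[1] for _ in range(5)],0).round(2))
from rig import *
st=observe();R=st['tool_rot'];a=np.arctan2(R[1,0],R[0,0]);print(st['position'],np.degrees(a),st['time_s'])
c=np.array([.582,-.0638]);
for d in (10,20,30,40,50,53):
    # pure rotation about estimated axis, keeping the radius/offset
    v=st['position'][:2]-c; t=np.radians(d); w=np.array([[np.cos(t),-np.sin(t)],[np.sin(t),np.cos(t)]])@v
    print(d, (R.T@np.r_[w-v,0]).round(4), -round(t,4))
"
```

```text
time_s: 18.25
position: [0.5337, 0.0265, 0.1647]
tool_rot: [[-0.473, 0.881, -0.0], [0.881, 0.473, 0.0], [0.0, -0.0, -1.0]]
ft_force: [0.4, -0.8, -7.7]
grip_width: 0.0124
[ 0.52 -0.58 -6.78  0.43  0.19  0.02]
[0.5337458  0.0265356  0.16476836] 118.2469754110811 18.5
10 [-0.0015 -0.0178  0.    ] -0.1745
20 [-0.0061 -0.035   0.    ] -0.3491
30 [-0.0136 -0.0512  0.    ] -0.5236
40 [-0.0238 -0.0659  0.    ] -0.6981
50 [-0.0364 -0.0785  0.    ] -0.8727
53 [-0.0406 -0.0819  0.    ] -0.925
```

```bash
python3 -m crank '{"slide":[[0,0,-0.0005],[0,0,-0.001],[0,0,-0.0015],[0,0,-0.0015],[0,0,-0.0015],[0,0,-0.0015],[0,0,-0.0015],[0,0,-0.0015]],"roll":[0,0,0,0,0,0,0,0],"grip":[0,0,0,0,0,0,0,0]}'
python3 -c "
from h import *
print(np.mean([(get_image('wrist'),np.r_[observe()['ft_force'],observe()['wrist_torque']])[1] for _ in range(6)],0).round(2))"
```

```text
time_s: 19.3
position: [0.5338, 0.0265, 0.1663]
tool_rot: [[-0.473, 0.881, -0.0], [0.881, 0.473, 0.0], [0.0, -0.0, -1.0]]
ft_force: [0.5, -0.5, -7.5]
grip_width: 0.0126
[ 0.46 -0.87 -7.97  0.5   0.25 -0.02]
```

The seal force is now about 5.8 N, which puts the cup about 5 mm above locked. I'll start the turn with 10° counter-clockwise.

```bash
python3 -m crank '{"slide":[[0,-0.0027,0],[-0.0001,-0.0054,0],[-0.0003,-0.0080,0],[-0.0006,-0.0107,0],[-0.0009,-0.0134,0],[-0.0012,-0.0156,0],[-0.0015,-0.0178,0],[-0.0015,-0.0178,0]],"roll":[-0.0262,-0.0524,-0.0785,-0.1047,-0.1309,-0.1527,-0.1745,-0.1745],"grip":[0,0,0,0,0,0,0,0]}'
python3 -c "
from h import *
print(np.mean([(get_image('wrist'),np.r_[observe()['ft_force'],observe()['wrist_torque']])[1] for _ in range(4)],0).round(2))"
```

```text
time_s: 20.4
position: [0.5186, 0.0167, 0.1664]
tool_rot: [[-0.62, 0.785, -0.0], [0.785, 0.62, -0.0], [0.0, -0.0, -1.0]]
ft_force: [1.2, 0.8, -6.8]
grip_width: 0.0126
[ 0.39  0.67 -8.12  0.67  0.3   0.11]
```

```bash
python3 -m crank '{"slide":[[-0.0001,-0.0036,0],[-0.0003,-0.0072,0],[-0.0006,-0.0107,0],[-0.0011,-0.0147,0],[-0.0018,-0.0187,0],[-0.0026,-0.0230,0],[-0.0035,-0.0265,0],[-0.0035,-0.0265,0]],"roll":[-0.035,-0.070,-0.1047,-0.144,-0.184,-0.227,-0.2618,-0.2618],"grip":[0,0,0,0,0,0,0,0]}'
python3 -c "
from h import *
print(np.mean([(get_image('wrist'),np.r_[observe()['ft_force'],observe()['wrist_torque']])[1] for _ in range(4)],0).round(2))"
```

```text
time_s: 21.4
position: [0.4999, -0.0025, 0.1663]
tool_rot: [[-0.801, 0.598, -0.001], [0.598, 0.801, -0.0], [0.001, -0.0, -1.0]]
ft_force: [-0.7, 1.4, -7.2]
grip_width: 0.0126
[-0.03  0.86 -7.77  0.5   0.54  0.05]
```

```bash
python3 -m crank '{"slide":[[-0.0001,-0.0036,0],[-0.0003,-0.0072,0],[-0.0006,-0.0107,0],[-0.0010,-0.0143,0],[-0.0016,-0.0180,0],[-0.0022,-0.0213,0],[-0.0022,-0.0213,0],[-0.0022,-0.0213,0]],"roll":[-0.035,-0.070,-0.1047,-0.140,-0.1765,-0.2094,-0.2094,-0.2094],"grip":[0,0,0,0,0,0,0,0]}'
python3 -c "
from h import *
print(np.mean([(get_image('wrist'),np.r_[observe()['ft_force'],observe()['wrist_torque']])[1] for _ in range(4)],0).round(2))"
```

```text
time_s: 22.4
position: [0.4891, -0.0207, 0.1663]
tool_rot: [[-0.908, 0.42, -0.0], [0.42, 0.908, -0.0], [0.0, -0.0, -1.0]]
ft_force: [-0.7, 1.1, -8.0]
grip_width: 0.0126
[ 0.25  0.32 -8.    0.43  0.59  0.07]
```

```bash
python3 -m crank '{"slide":[[0,-0.0025,0],[-0.0001,-0.0050,0],[-0.0003,-0.0075,0],[-0.0005,-0.0100,0],[-0.0008,-0.0125,0],[-0.0010,-0.0143,0],[-0.0010,-0.0143,0],[-0.0010,-0.0143,0]],"roll":[-0.0244,-0.0488,-0.0732,-0.0976,-0.122,-0.1396,-0.1396,-0.1396],"grip":[0,0,0,0,0,0,0,0]}'
python3 -c "
from h import *
print(np.mean([(get_image('wrist'),np.r_[observe()['ft_force'],observe()['wrist_torque']])[1] for _ in range(4)],0).round(2))"
```

```text
time_s: 23.4
position: [0.484, -0.0343, 0.1663]
tool_rot: [[-0.957, 0.289, -0.0], [0.289, 0.957, -0.0], [0.0, -0.0, -1.0]]
ft_force: [0.1, 1.1, -7.7]
grip_width: 0.0133
[-0.31  1.32 -8.08  0.34  0.66  0.09]
```

```bash
python3 -m crank '{"slide":[[0,-0.0009,0],[0,-0.0018,0],[0,-0.0027,0],[-0.0001,-0.0036,0],[-0.0001,-0.0045,0],[-0.0001,-0.0054,0],[-0.0001,-0.0054,0],[-0.0001,-0.0054,0]],"roll":[-0.0087,-0.0175,-0.0262,-0.0349,-0.0436,-0.0524,-0.0524,-0.0524],"grip":[0,0,0,0,0,0,0,0]}'
python3 -c "
from h import *
print(np.mean([(get_image('wrist'),np.r_[observe()['ft_force'],observe()['wrist_torque']])[1] for _ in range(4)],0).round(2))"
```

```text
time_s: 24.4
position: [0.4827, -0.0393, 0.1664]
tool_rot: [[-0.971, 0.238, 0.0], [0.238, 0.971, 0.0], [-0.0, 0.0, -1.0]]
ft_force: [1.1, 2.3, -7.6]
grip_width: 0.0126
[ 1.11  2.5  -7.7   0.51  0.57  0.21]
```

```bash
python3 -m crank '{"slide":[[0,-0.0005,0],[0,-0.0010,0],[0,-0.0015,0],[0,-0.0018,0],[0,-0.0018,0],[0,-0.0018,0],[0,-0.0018,0],[0,-0.0018,0]],"roll":[-0.0045,-0.009,-0.0135,-0.0175,-0.0175,-0.0175,-0.0175,-0.0175],"grip":[0,0,0,0,0,0,0,0]}'
python3 -c "
from h import *
print(np.mean([(get_image('wrist'),np.r_[observe()['ft_force'],observe()['wrist_torque']])[1] for _ in range(4)],0).round(2))"
```

```text
time_s: 25.4
position: [0.4822, -0.0411, 0.1663]
tool_rot: [[-0.975, 0.221, 0.0], [0.221, 0.975, -0.0], [-0.0, -0.0, -1.0]]
ft_force: [0.6, 1.9, -8.1]
grip_width: 0.0126
[ 1.05  1.82 -7.85  0.48  0.57  0.17]
```

```bash
python3 -m crank '{"slide":[[0,-0.0005,0],[0,-0.0010,0],[0,-0.0015,0],[0,-0.0018,0],[0,-0.0018,0],[0,-0.0018,0],[0,-0.0018,0],[0,-0.0018,0]],"roll":[-0.0045,-0.009,-0.0135,-0.0175,-0.0175,-0.0175,-0.0175,-0.0175],"grip":[0,0,0,0,0,0,0,0]}'
python3 -c "
from h import *
print(np.mean([(get_image('wrist'),np.r_[observe()['ft_force'],observe()['wrist_torque']])[1] for _ in range(4)],0).round(2))"
```

```text
time_s: 26.4
position: [0.4817, -0.0428, 0.1663]
tool_rot: [[-0.979, 0.204, -0.0], [0.204, 0.979, 0.0], [0.0, -0.0, -1.0]]
ft_force: [-0.9, 1.7, -9.2]
grip_width: 0.0127
[-1.02  2.65 -7.57  0.54  0.82  0.11]
```

```bash
python3 -m crank '{"slide":[[0,-0.0005,0],[0,-0.0010,0],[0,-0.0015,0],[0,-0.0018,0],[0,-0.0018,0],[0,-0.0018,0],[0,-0.0018,0],[0,-0.0018,0]],"roll":[-0.0045,-0.009,-0.0135,-0.0175,-0.0175,-0.0175,-0.0175,-0.0175],"grip":[0,0,0,0,0,0,0,0]}'
python3 -c "
from h import *
print(np.mean([(get_image('wrist'),np.r_[observe()['ft_force'],observe()['wrist_torque']])[1] for _ in range(4)],0).round(2))"
```

```text
time_s: 27.4
position: [0.4812, -0.0445, 0.1663]
tool_rot: [[-0.982, 0.186, -0.001], [0.186, 0.982, 0.0], [0.001, 0.0, -1.0]]
ft_force: [-2.9, 4.9, -7.6]
grip_width: 0.0125
[-2.5   4.49 -6.88  0.78  1.01  0.04]
```

The tangential force has risen to about 4.9 N, so the stop is starting. I'll back off 1° and lower.

```bash
python3 -m crank '{"slide":[[0,0.0009,0],[0,0.0018,0],[0,0.0018,0.0005],[0,0.0018,0.001],[0,0.0018,0.0015],[0,0.0018,0.002],[0,0.0018,0.002],[0,0.0018,0.002]],"roll":[0.0087,0.0175,0.0175,0.0175,0.0175,0.0175,0.0175,0.0175],"grip":[0,0,0,0,0,0,0,0]}'
python3 -c "
from h import *
print(np.mean([(get_image('wrist'),np.r_[observe()['ft_force'],observe()['wrist_torque']])[1] for _ in range(4)],0).round(2))"
```

```text
time_s: 28.4
position: [0.4817, -0.0429, 0.1644]
tool_rot: [[-0.979, 0.204, -0.0], [0.204, 0.979, -0.0], [0.0, -0.0, -1.0]]
ft_force: [-4.6, 2.8, -5.8]
grip_width: 0.0123
[-4.19  2.58 -5.75  0.5   1.16  0.09]
```

```bash
python3 -m crank '{"slide":[[0,0,0.0005],[0,0,0.001],[0,0,0.0015],[0,0,0.002],[0,0,0.002],[0,0,0.002],[0,0,0.002],[0,0,0.002]],"roll":[0,0,0,0,0,0,0,0],"grip":[0,0,0,0,0,0,0,0]}'
python3 -c "
from h import *
print(np.mean([(get_image('wrist'),np.r_[observe()['ft_force'],observe()['wrist_torque']])[1] for _ in range(4)],0).round(2))"
```

```text
time_s: 29.4
position: [0.4817, -0.0429, 0.1624]
tool_rot: [[-0.979, 0.204, -0.0], [0.204, 0.979, -0.0], [0.0, -0.0, -1.0]]
ft_force: [-5.4, 1.9, -6.0]
grip_width: 0.0125
[-5.13  2.76 -5.09  0.46  1.16  0.09]
```

```bash
python3 -m crank '{"slide":[[0.0005,0,0],[0.001,0.0005,0],[0.001,0.0005,0],[0.001,0.0005,0.0005],[0.001,0.0005,0.001],[0.001,0.0005,0.001],[0.001,0.0005,0.001],[0.001,0.0005,0.001]],"roll":[0,0,0,0,0,0,0,0],"grip":[0,0,0,0,0,0,0,0]}'
python3 -c "
from h import *
print(np.mean([(get_image('wrist'),np.r_[observe()['ft_force'],observe()['wrist_torque']])[1] for _ in range(4)],0).round(2))"
```

```text
time_s: 30.4
position: [0.4812, -0.0423, 0.1615]
tool_rot: [[-0.979, 0.204, 0.001], [0.204, 0.979, -0.0], [-0.001, -0.0, -1.0]]
ft_force: [1.7, -1.9, -4.8]
grip_width: 0.0127
[ 2.18 -1.12 -5.15 -0.11  0.04 -0.06]
```

```bash
python3 -m crank '{"slide":[[-0.0003,0,0],[-0.0003,0,0.0005],[-0.0003,0,0.001],[-0.0003,0,0.001],[-0.0003,0,0.001],[-0.0003,0,0.001],[-0.0003,0,0.001],[-0.0003,0,0.001]],"roll":[0,0,0,0,0,0,0,0],"grip":[0,0,0,0,0,0,0,0]}'
python3 -c "
from h import *
print(np.mean([(get_image('wrist'),np.r_[observe()['ft_force'],observe()['wrist_torque']])[1] for _ in range(4)],0).round(2))"
```

```text
time_s: 31.4
position: [0.4811, -0.0422, 0.1606]
tool_rot: [[-0.979, 0.204, 0.0], [0.204, 0.979, -0.0], [-0.0, -0.0, -1.0]]
ft_force: [-4.9, -0.3, 5.3]
grip_width: 0.0127
[-5.84 -0.02  5.21 -0.07  0.51 -0.1 ]
```

```bash
python3 -m crank '{"slide":[[0,0,0.0005],[0,0,0.001],[0,0,0.001],[0,0,0.001],[0,0,0.001],[0,0,0.001],[0,0,0.001],[0,0,0.001]],"roll":[0,0,0,0,0,0,0,0],"grip":[0,0,0,0,0,0,0,0]}'
python3 -c "
from h import *
print(np.mean([(get_image('wrist'),np.r_[observe()['ft_force'],observe()['wrist_torque']])[1] for _ in range(4)],0).round(2))"
```

```text
time_s: 32.4
position: [0.4811, -0.0422, 0.1601]
tool_rot: [[-0.979, 0.204, 0.001], [0.204, 0.979, -0.0], [-0.001, -0.0, -1.0]]
ft_force: [-7.3, 0.5, 10.6]
grip_width: 0.0126
[-7.98  0.45 10.2  -0.06  0.57 -0.1 ]
```

Contact came at TCP z of about 0.161, which matches the estimated locked height; the threshold would have been about 0.164. I'll ease the preload and open.

```bash
python3 -m crank '{"slide":[[0.0003,0,-0.0004],[0.0005,0,-0.0008],[0.0005,0,-0.0008],[0.0005,0,-0.0008],[0.0005,0,-0.0008],[0.0005,0,-0.0008],[0.0005,0,-0.0008],[0.0005,0,-0.0008]],"roll":[0,0,0,0,0,0,0,0],"grip":[0,0,0,0,0.014,0.018,0.022,0.026]}' 40
python3 -c "
from h import *
print(np.mean([(get_image('wrist'),np.r_[observe()['ft_force'],observe()['wrist_torque']])[1] for _ in range(2)],0).round(2))
w=snap('wrist','w8.png');print(observe()['grip_width'],observe()['position'])
p=get_image('scene');q=get_image('side')
cv2.imwrite('pics/s8.png',np.hstack([cv2.resize(i[:,:,::-1],(400,400),interpolation=cv2.INTER_CUBIC) for i in(p['frame'][180:280,350:450],q['frame'][105:205,270:370])]))
"
```

```text
time_s: 33.4
position: [0.4807, -0.0421, 0.1599]
tool_rot: [[-0.979, 0.204, -0.0], [0.204, 0.979, 0.0], [0.0, 0.0, -1.0]]
ft_force: [0.0, -0.1, 0.2]
grip_width: 0.026
[ 0.26  0.09 -0.01 -0.02 -0.05 -0.03]
0.02608458303571062 [ 0.48070922 -0.04210689  0.16001708]
```

View pics/w8.png

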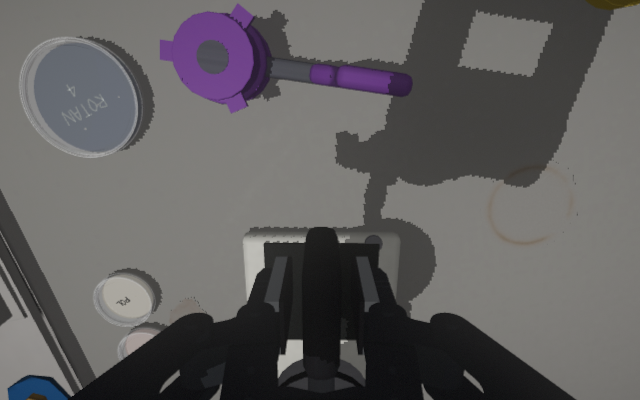

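View pics/s8.png

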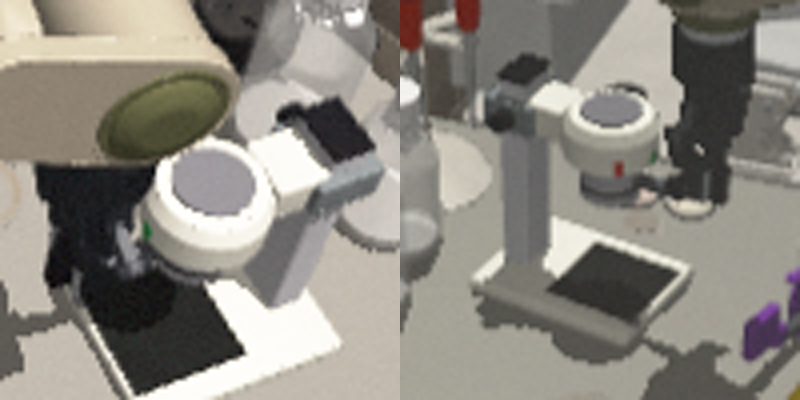

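The gripper is free with near-zero force. The cup hangs in the head, with the handle centred between the pads. I'll open wider and withdraw upward.

```bash
python3 -m crank '{"slide":[[0,0,0],[0,0,0],[0,0,0],[0,0,-0.01],[0,0,-0.03],[0,0,-0.06],[0,0,-0.09],[0,0,-0.1]],"roll":[0,0,0,0,0,0,0,0],"grip":[0.035,0.045,0.05,0.05,0.05,0.05,0.05,0.05]}'
python3 -m crank '{"slide":[[0.02,0,-0.02],[0.05,0,-0.03],[0.08,0,-0.04],[0.11,0,-0.04],[0.12,0,-0.04],[0.12,0,-0.04],[0.12,0,-0.04],[0.12,0,-0.04]],"roll":[0,0,0,0,0,0,0,0],"grip":[0.05,0.05,0.05,0.05,0.05,0.05,0.05,0.05]}'
python3 - <<'E'
from h import *
import pickle
w=snap('wrist','w9.png');print(observe()['grip_width'],observe()['position'])
p=get_image('scene');q=get_image('side');pickle.dump((w,p,q),open('w9.pkl','wb'))
cv2.imwrite('pics/s9.png',np.hstack([cv2.resize(i[:,:,::-1],(400,400),interpolation=cv2.INTER_CUBIC) for i in(p['frame'][180:280,350:450],q['frame'][105:205,270:370])]))
E
```

```text
time_s: 34.45
position: [0.4815, -0.0424, 0.2635]
tool_rot: [[-0.979, 0.204, 0.005], [0.204, 0.979, -0.002], [-0.005, -0.001, -1.0]]
ft_force: [0.3, -0.3, -0.5]
grip_width: 0.0502
time_s: 35.25
position: [0.3641, -0.018, 0.2998]
tool_rot: [[-0.979, 0.204, -0.001], [0.204, 0.979, 0.0], [0.001, 0.0, -1.0]]
ft_force: [0.9, 0.3, 1.0]
grip_width: 0.05
0.05003237915489666 [ 0.36400908 -0.01796697  0.2997912 ]
```

View pics/w9.png

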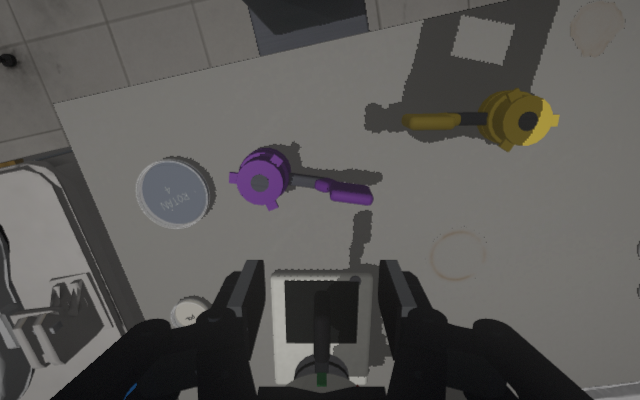

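View pics/s9.png

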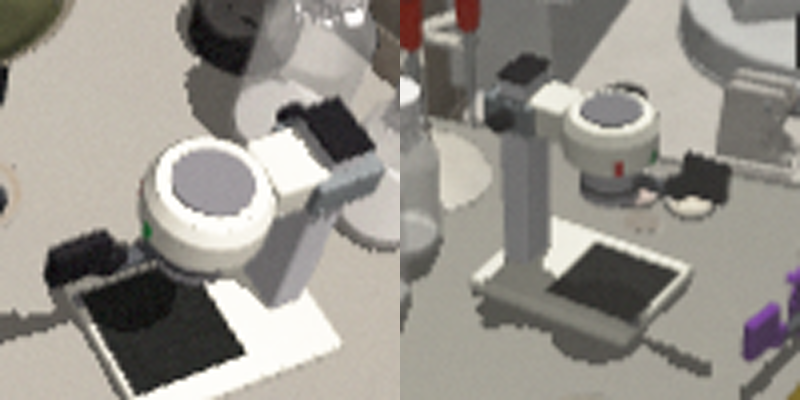

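The cup hangs level in the head with its handle in line with the green mark at (322,380). The gripper is clear, so I'll hand the job in.

```bash
python3 -c "
from rig import *
print(observe()['time_s'],abs(observe()['qvel']).max());print(close_job())"
```

```text
35.4 0.3077477180011951
the job is handed in; nothing more can be done
None
```

The cup is mounted in the mill: it hangs in the head with its handle at the green mark. I handed the job in at 35.4 s of the 58 s allowed, with the gripper clear of everything. No verdict was reported.

- **Insertion:** I gripped the handle paddle and brought the cup in low under the head with the handle at the red mark. I then raised it until the seal pushed back with about 5.8 N, roughly 5 mm above the locked height.
- **Turn:** I turned it about 51° counter-clockwise until about 5 N showed the stop was starting. I then backed off 1° and lowered the cup until it rested.
- **Forces:** The highest I read were about 10 N vertically and 8 N sideways, both while lowering. There was no sharp jam.
- **Last checks:** The cup came to rest where the seal forces put the locked height, about 4 mm above the middle setting. It did not drop or turn when the fingers opened, and the force fell to zero. The last pictures show it hanging level with its handle in line with the green mark.
- **Not checked:** I did not pull or twist the cup to prove the lock, so the height match and the pictures are the evidence that the lugs are in their pockets. I never measured how far the dishes might have moved. The arm's path did not go near them, and the dishes in view at the end looked undisturbed.
- **Disagreements:** The mill's yaw came out between about -8.5° and -12° depending on the method. I used -11.7°, which fits the positions of the marks. Side forces suggested the mount's axis estimate was off by about 1 mm, and I corrected for that while lowering.

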